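Hide the ring box and close the three canisters

ROBOT

A 6-joint arm with a two-finger parallel gripper is mounted at the origin on the work surface. World frame = base frame: x ahead of the robot, y to its left, z up, the work surface at z = 0. Lengths are in m, angles in rad, forces in N, time in s.
With the tool pointing down it reaches from about 0.275 to 0.775 m from the base axis. Payload 14.6 kg.
Tool frame: the origin (TCP) lies midway between the tips of the shut fingers; the grasp point (between the pads) lies 19 mm behind it; z points along the fingers, x is the direction in which the jaws open and shut, and the axes are right-handed (so a half turn about z gives the same grasp; the last joint's range is limited). The gripper opens to 85 mm and grips with 20 to 120 N. Pads are 22 mm wide; open, the fingers measure 114 mm over their backs; the gripper's body (76 mm by 85 mm) begins 54 mm behind the grasp point. The pads swing forward as they close: fully open they stand 13 mm farther back than shut.
Start: joints at [-1.496, 0.263, -0.048, 1.259, 0, 1.415], TCP at [0.12, -0.511, 0.231] pointing down, gripper open.
Joint ranges: [-2.65, 2.65], [-0.89, 1.7], [-1.18, 1.37], [-2.13, 2.11], [-1.35, 1.29], [-3.14, 3.14]. Speed limits (rad/s): [1.89, 1.89, 2.57, 2.79, 3.14, 3.14].

INTERFACE

Orientations are given as a unit quaternion [x, y, z, w].
In Python, from rig import manip, eyes gives the robot as it stands.
- The arm moves only by the tool drive_tool, never from a script. Its argument "steps" is a list that holds one entry, the list of rows, each a list of 5 numbers: the shift along the tool's x, y, z in cm, then the turn about the tool's z in units of 6 degrees (1.0 is 6 degrees), then the opening in per cent of the stroke, from 0 (shut) to 100 (fully open). In form: [[[x, y, z, roll, hand], ...]]. A call has 1 to 5 rows; each row shifts and turns the commanded pose from where the row before left it, along the tool's axes as they then stand; what a row does not reach is not made up. A row lasts 1/10 s, in which the tool goes at most 50 mm and 8.59 degrees, less where a joint would pass 70% of its speed; a pose out of reach is approached as far as the arm can. A call is refused whole if a number of a shift passes 5 or a number of a turn 1, either way. A call with a gripper value outside its range is refused whole. The fingers move at their own pace and stop on an object; the grip force is fixed at half the most. Time passes only in rows, so rows that do not move let the fingers close. It gives the time, the measured TCP pose, the force and the opening at its end, in the units of the state.
- manip.get_obs(): the state, without advancing time (a new reading comes with each control period).
- eyes.camera(name): name is "side" or "top"; returns a dict with "image" (400x640x3 uint8, red, green, blue), "z_map" (400x640 float32, m along the optical axis (not along the pixel's ray), 0 where there is no reading), "mtx" (3x3 intrinsics, pixels), "k1" (the pictures are not rectified: a ray, as slopes to the right and down, at radius r is drawn at 1 + k1 r^2 times it, then the intrinsics apply), "rvec" (rotation vector, rad) and "tvec" (3), from world to camera coordinates, as OpenCV has them. Camera axes: x right, y down, z forward; pixel columns grow to the right and rows downward; lengths in m; the calibration is good to about 2 mm. A picture is of the moment at which its call begins.
- manip.finish_job(): hands the job in, once; it reports no verdict.
The state is a dict: "clock": time; "joint_positions": joint angles; "joint_velocities": joint speeds; "effort": joint torques, N m; "eef_pos": TCP position; "tool_rot": TCP orientation; "contact_force": force on the tool from outside, world axes, zero at the start; "moment": the same for the moment, N m; "opening": finger opening in m.
Only numpy, scipy, OpenCV 4.12 (cv2) and the standard library are available. Lean on these libraries where they do the work, as an engineer would, in place of code of your own. Each camera call takes 0.05 s, during which the arm holds its last target.

TASK

Put the little wooden ring box into the middle-sized canister, then close all three canisters, each with the lid that belongs to it by size, so that every lid sits level and fully home. Leave the canisters standing where they are, and do not push aside or knock over the atomizer, the photo stand or the glass ring tray.

Things in the scene. Friction and masses are not known exactly. Their poses are not given: they have to be found in the camera images.
- lid_large_centre (a point): The large lid: white glazed earthenware, lying right way up on the dresser. From below: a tapered plug 12 mm deep (diameter 76 mm at the bottom, 93 mm at the top), a round flange 118 mm across and 6 mm thick, and on top of it an upright round knob 26 mm across and 28 mm tall, by which it is lifted. Total height 46 mm. The point is on the axis, 23 mm above the underside of the plug and 5 mm above the top of the flange; z up along the axis.
- lid_medium_centre (a point): The medium lid: white glazed earthenware, lying right way up on the dresser. From below: a tapered plug 12 mm deep (diameter 54 mm at the bottom, 71 mm at the top), a round flange 94 mm across and 6 mm thick, and on top of it an upright round knob 26 mm across and 28 mm tall, by which it is lifted. Total height 46 mm. The point is on the axis, 23 mm above the underside of the plug and 5 mm above the top of the flange; z up along the axis.
- lid_small_centre (a point): The small lid: white glazed earthenware, lying right way up on the dresser. From below: a tapered plug 12 mm deep (diameter 32 mm at the bottom, 49 mm at the top), a round flange 70 mm across and 6 mm thick, and on top of it an upright round knob 26 mm across and 28 mm tall, by which it is lifted. Total height 46 mm. The point is on the axis, 23 mm above the underside of the plug and 5 mm above the top of the flange; z up along the axis.
- mouth_large (a point): Mouth of the large canister, a straight round white talavera pot with painted blue bands and flowers, standing open and loose: 116 mm across, 90 mm tall, mouth 100 mm across, 80 mm deep inside. The point is the centre of the mouth, level with the rim; z up. When its lid is home, the flange rests on the rim and the plug hangs inside.
- mouth_medium (a point): Mouth of the medium canister, a straight round white talavera pot with painted blue bands and flowers, standing open and loose: 92 mm across, 74 mm tall, mouth 78 mm across, 60 mm deep inside. The point is the centre of the mouth, level with the rim; z up. When its lid is home, the flange rests on the rim and the plug hangs inside.
- mouth_small (a point): Mouth of the small canister, a straight round white talavera pot with painted blue bands and flowers, standing open and loose: 68 mm across, 62 mm tall, mouth 56 mm across, 52 mm deep inside. The point is the centre of the mouth, level with the rim; z up. When its lid is home, the flange rests on the rim and the plug hangs inside.
- ring_box_centre (a point): The ring box: a closed upright cylinder of turned brown wood with a dark line round it, 36 mm across, 38 mm tall. The point is its centre, 19 mm above its underside; z up.
- atomizer_centre (a point): Bystander: stainless steel perfume atomizer, an upright cylinder 34 mm across, 117 mm tall with its push top. The point is on its axis, 58 mm up.
- photo_stand_centre (a point): Bystander: empty clear plastic photo stand with a spring clip at the top, base 55 x 80 mm, 108 mm tall. The point is 50 mm above the middle of its base.
- ring_tray_centre (a point): Bystander: round glass ring tray 90 mm across, rim 16 mm high, with a 28 mm high post in the middle. The point is on its axis, 8 mm up. The other small toiletries between the lids and the canisters (heights up to 48 mm) are not listed.
Mind the look-alikes: they are no part of the job. There is more than one size of the part that bears ring_box_centre; the job needs the smallest.

How it is judged:
By the outcome, as a careful person would: the job done as asked, in the order asked, and still so for the second after the job is handed in, with the robot touching nothing.
It also fails if it takes over 122 s, if anything falls off the work surface, if the arm or the gripper's body presses on something with over 40 N, if the wrist force passes 120 N, or if a joint passes its speed limit or range.

## Working session

There is one attempt and no reset: what is moved stays moved. The work goes in short steps, Python scripts to look and compute and a tool call to move; the robot and the scene stay as the last step left them, time stands still between calls to the robot, and variables do not carry over. Pictures are saved under pics/ and viewed, and the job is handed in when it is done.

Besides the shell and the picture viewer there is one more tool, called after ">>>" as name(argument=value, ...) on one line, values as JSON. drive_tool: Moves the arm, as the interface text tells. Its arguments: {"type":"object","properties":{"steps":{"type":"array","items":{"type":"array","items":{"type":"array","items":{"type":"number"}}}}},"required":["steps"]}

```bash
ls; mkdir -p pics; python3 - <<'E'
from rig import manip, eyes
import cv2
for n in ("top","side"):
    c=eyes.camera(n)
    cv2.imwrite(f"pics/{n}0.png",c["image"][:,:,::-1])
    print(n,c["mtx"],c["k1"],c["rvec"],c["tvec"])
print(manip.get_obs())
E
```

```text
pics
top [[368.97081783   0.         321.01547824]
 [  0.         368.97081783 205.90923633]
 [  0.           0.           1.        ]] -0.013813364401122704 [ 2.20529675 -2.18019165  0.06055905] [-0.03017057  0.51259511  1.21414231]
side [[479.15238016   0.         320.4008491 ]
 [  0.         479.15238016 194.5095933 ]
 [  0.           0.           1.        ]] -0.08616763796603805 [ 2.0856502  -0.44289148  0.23563573] [-0.46840448  0.15862084  1.37671975]
{'clock': 0.1, 'joint_positions': array([-1.49632245e+00,  2.63491948e-01, -4.88501863e-02,  1.25941217e+00,
       -9.96554137e-06,  1.41548595e+00]), 'joint_velocities': array([ 0.0027065 , -0.00180121,  0.00439294,  0.00084189, -0.00012825,
       -0.00118922]), 'effort': array([ 4.79306909e-03, -6.38575459e+01,  3.85065293e+01,  1.00215920e-02,
       -1.68314850e-04,  1.50103307e-05]), 'eef_pos': array([ 0.11954658, -0.51096067,  0.230873  ]), 'tool_rot': array([ 7.83507237e-01, -6.21382475e-01, -3.28398062e-04, -3.48728797e-04]), 'contact_force': array([-0.02182845, -0.10225816,  0.68296203]), 'moment': array([-0.02456702, -0.00311765, -0.00683247]), 'opening': 0.08515484993296973}
```

View pics/top0.png

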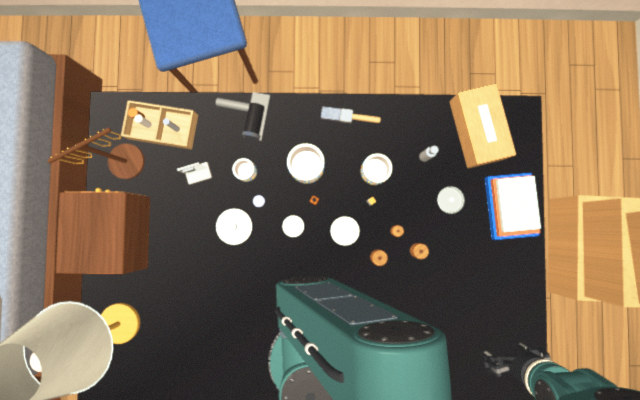

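View pics/side0.png

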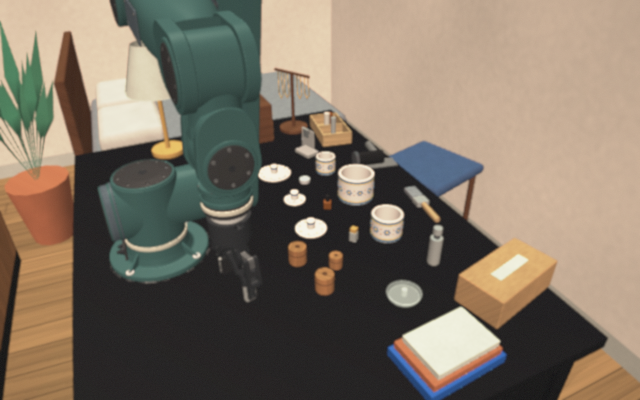

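The top view shows the canisters at about (244,169) small, (306,163) large and (376,168) medium. The lids are at (234,226) large, (293,226) small and (345,230) medium. The ring boxes are at (397,231), (379,258) and (420,251), and the first looks smallest. Next I'll measure them with the depth map.

```bash
cat > h.py <<'E'
from rig import manip, eyes
import cv2, numpy as np
def cloud(n):
    c=eyes.camera(n); K=c["mtx"]; k=c["k1"]
    h,w=c["z_map"].shape
    u,v=np.meshgrid(np.arange(w),np.arange(h))
    pts=np.stack([u,v],-1).reshape(-1,1,2).astype(float)
    s=cv2.undistortPoints(pts,K,np.array([k,0,0,0,0.])).reshape(h,w,2)
    z=c["z_map"]
    P=np.dstack([s[...,0]*z,s[...,1]*z,z]).astype(float)
    R,_=cv2.Rodrigues(c["rvec"])
    W=(P-np.asarray(c["tvec"]).reshape(3))@R   # R^T (P-t)
    W[z==0]=np.nan
    return c,W
def circfit(xy):
    A=np.c_[2*xy,np.ones(len(xy))]
    s=np.linalg.lstsq(A,(xy**2).sum(1),rcond=None)[0]
    return s[:2],np.sqrt(s[2]+s[0]**2+s[1]**2)
E
python3 - <<'E'
from h import *
c,W=cloud("top")
D=dict(canS=(244,169),canL=(306,163),canM=(376,168),lidL=(234,226),lidS=(293,226),lidM=(345,230),b1=(397,231),b2=(379,258),b3=(420,251),atom=(432,150),tray=(450,200),photo=(196,172),o1=(259,201),o2=(314,200),o3=(371,201))
print("table",np.nanmedian(W[300:330,180:250,2]))
for n,(u,v) in D.items():
    r=22 if n!='b1' else 10
    if n[0]=='b' : r=12
    if n[0]=='o': r=10
    S=W[v-r:v+r+1,u-r:u+r+1].reshape(-1,3); S=S[S[:,2]>0.006]
    zm=np.nanmax(S[:,2])
    out=[n,len(S),S.min(0).round(3),S.max(0).round(3)]
    top=S[S[:,2]>zm-0.006]
    e,rr=cv2.minEnclosingCircle(top[:,:2].astype(np.float32)*1000)
    out+=["top",np.round(e,1),round(rr,1)]
    e,rr=cv2.minEnclosingCircle(S[:,:2].astype(np.float32)*1000)
    out+=["all",np.round(e,1),round(rr,1)]
    print(*out)
E
```

```text
table -0.0015031546293558394
canS 409 [0.595 0.183 0.006] [0.71  0.311 0.067] top [630.1 227.9] 33.6 all [646.9 248.9] 70.0
canL 1080 [ 0.591 -0.033  0.006] [0.708 0.103 0.095] top [649.5  25.4] 57.5 all [645.9  40. ] 73.2
canM 716 [ 0.573 -0.272  0.006] [ 0.711 -0.134  0.08 ] top [ 635.8 -200.3] 45.0 all [ 641.8 -199.5] 95.3
lidL 987 [0.386 0.192 0.007] [0.517 0.33  0.05 ] top [444.  261.9] 11.7 all [461.9 251.6] 80.6
lidS 345 [ 0.415 -0.001  0.006] [0.518 0.101 0.05 ] top [446.6  67.1] 12.5 all [469.   55.5] 58.3
lidM 626 [ 0.387 -0.175  0.007] [ 0.493 -0.051  0.05 ] top [ 434.1 -106.1] 11.6 all [ 455.1 -107.9] 68.3
b1 112 [ 0.409 -0.29   0.006] [ 0.452 -0.255  0.043] top [ 433.9 -273. ] 15.9 all [ 430.6 -275. ] 22.8
b2 210 [ 0.326 -0.259  0.006] [ 0.372 -0.187  0.057] top [ 349.6 -211.2] 23.4 all [ 352.1 -223.4] 36.2
b3 227 [ 0.337 -0.368  0.006] [ 0.406 -0.319  0.056] top [ 370.4 -344. ] 23.6 all [ 371.7 -354.1] 35.7
atom 173 [ 0.671 -0.415  0.006] [ 0.738 -0.352  0.12 ] top [ 686.4 -369.5] 11.7 all [ 705.8 -387.5] 41.9
tray 323 [ 0.497 -0.498  0.006] [ 0.598 -0.39   0.029] top [ 540.3 -454.2] 7.7 all [ 552.6 -446.5] 58.2
photo 462 [0.553 0.328 0.006] [0.656 0.43  0.114] top [617.1 392.9] 8.4 all [601.8 371.3] 60.5
o1 97 [0.513 0.165 0.007] [0.547 0.201 0.018] top [528.9 183.5] 18.1 all [529.3 183.5] 18.3
o2 56 [ 0.522 -0.027  0.006] [0.553 0.03  0.051] top [534.9  -1.8] 6.2 all [5.413e+02 1.000e-01] 29.8
o3 40 [ 0.52  -0.215  0.006] [ 0.562 -0.179  0.046] top [ 532.8 -190. ] 10.2 all [ 541.8 -201.3] 24.8
```

```bash
cat > m.py <<'E'
from h import *
T=dict(canS=(630,228,34,62),canL=(649,25,58,90),canM=(636,-200,46,74),lidL=(444,262,59,18),lidS=(447,67,35,18),lidM=(434,-106,47,18),knobL=(444,262,13,46),knobS=(447,67,13,46),knobM=(434,-106,13,46),b1=(434,-273,18,38),b2=(350,-211,23,52),b3=(370,-344,23,52))
def run(names=None):
  for cn in ("top","side"):
    c,W=cloud(cn); P=W.reshape(-1,3)*1000; P=P[~np.isnan(P[:,0])]
    for n,(x,y,r,z) in T.items():
        if names and n not in names: continue
        S=P[(abs(P[:,2]-z)<5)&(np.hypot(P[:,0]-x,P[:,1]-y)<r+12)]
        if len(S)<8: print(cn,n,len(S)); continue
        e,rr=cv2.minEnclosingCircle(S[:,:2].astype(np.float32))
        print(cn,n,len(S),np.round(e,1),round(rr,1),"r",r,"z",np.median(S[:,2]).round(1),"want",z)
if __name__=="__main__":
    import sys; run(sys.argv[1:])
E
python3 m.py
```

```text
top canS 112 [629.8 227.5] 34.4 r 34 z 60.6 want 62
top canL 274 [649.8  25.5] 58.2 r 58 z 88.7 want 90
top canM 175 [ 635.4 -200. ] 46.2 r 46 z 72.6 want 74
top lidL 869 [444.  263.7] 59.1 r 59 z 16.8 want 18
top lidS 272 [447.   67.1] 34.7 r 35 z 17.1 want 18
top lidM 539 [ 433.8 -104.6] 46.8 r 47 z 17.2 want 18
top knobL 43 [443.5 262.7] 12.3 r 13 z 44.7 want 46
top knobS 45 [447.8  67. ] 12.7 r 13 z 44.5 want 46
top knobM 49 [ 432.4 -104.5] 12.4 r 13 z 44.7 want 46
top b1 84 [ 435.9 -272.9] 17.6 r 18 z 37.5 want 38
top b2 170 [ 348.4 -211.9] 24.2 r 23 z 50.8 want 52
top b3 169 [ 370.6 -344.8] 24.0 r 23 z 50.8 want 52
side canS 79 [629.7 225.7] 36.2 r 34 z 61.7 want 62
side canL 213 [651.5  24.3] 61.0 r 58 z 89.1 want 90
side canM 202 [ 636.6 -204.7] 48.8 r 46 z 73.3 want 74
side lidL 362 [442.4 263.1] 62.6 r 59 z 18.7 want 18
side lidS 156 [445.8  65.8] 37.6 r 35 z 18.1 want 18
side lidM 387 [ 434.3 -105.1] 47.9 r 47 z 18.2 want 18
side knobL 27 [446.6 264.3] 15.3 r 13 z 46.3 want 46
side knobS 31 [449.2  65.6] 12.4 r 13 z 45.3 want 46
side knobM 40 [ 432.6 -106.6] 13.9 r 13 z 46.1 want 46
side b1 98 [ 435.4 -276.1] 19.8 r 18 z 37.9 want 38
side b2 166 [ 348.8 -213.4] 26.9 r 23 z 51.9 want 52
side b3 210 [ 371.3 -346.2] 26.4 r 23 z 51.6 want 52
```

>>> drive_tool(steps=[[[-1, -2, 0, -1, 55], [-1, -2, 0, -1, 55], [-1, -2, 0, -1, 55], [-1, -2, 0, -1, 55], [-1, -2, 0, -1, 55]]])

```text
clock: 0.75
eef_pos: [0.1886, -0.4236, 0.2311]
tool_rot: [0.919, -0.395, -0.0, -0.0]
contact_force: [-0.9, -0.2, 0.8]
opening: 0.047
```

>>> drive_tool(steps=[[[0, 0, 0, -1, 60], [0, 0, 0, -1, 60], [0, 0, 0, -1, 60], [0, 0, 0, -1, 60], [0, 0, 0, -1, 60]]])

```text
clock: 1.25
eef_pos: [0.1881, -0.4243, 0.2312]
tool_rot: [0.99, -0.144, -0.0, -0.0]
contact_force: [0.4, 0.7, 0.7]
opening: 0.0513
```

>>> drive_tool(steps=[[[0, 0, 0, -1, 60], [0, 0, 0, -1, 60], [0, 0, 0, -0.75, 60], [0, 0, 0, 0, 60]]])

```text
clock: 1.65
eef_pos: [0.188, -0.4243, 0.2312]
tool_rot: [1.0, -0.002, -0.0, -0.0]
contact_force: [-0.1, -1.0, -0.5]
opening: 0.0514
```

```bash
cat > d.py <<'E'
import sys
from rig import manip
import numpy as np
from scipy.spatial.transform import Rotation as R
o=manip.get_obs(); t=np.array([float(a) for a in sys.argv[1:4]])/1000
r=R.from_quat(o["tool_rot"]); M=r.as_matrix()
print("pos",(o["eef_pos"]*1000).round(1),"xang",np.degrees(np.arctan2(M[1,0],M[0,0])).round(2),"tilt",(M[:2,2]).round(4))
print("tool delta cm",(M.T@(t-o["eef_pos"])*100).round(2),"open",round(o["opening"]*1000,1),"F",np.round(o["contact_force"],1),"t",o["clock"],"j",np.round(o["joint_positions"],2))
E
python3 d.py 435.8 -273.5 120
```

```text
pos [ 188.  -424.3  231.2] xang -0.26 tilt [-0.      0.0001]
tool delta cm [ 24.71 -15.2   11.12] open 51.4 F [-0.1 -1.  -0.5] t 1.65 j [-1.33  0.16 -0.19  1.22 -0.    0.25]
```

>>> drive_tool(steps=[[[3.1, -1.9, 1.2, 0, 60], [3.1, -1.9, 1.2, 0, 60], [3.1, -1.9, 1.2, 0, 60], [3.1, -1.9, 1.2, 0, 60], [3.1, -1.9, 1.2, 0, 60]]])

```text
clock: 2.15
eef_pos: [0.3448, -0.3294, 0.1709]
tool_rot: [1.0, -0.004, 0.0, 0.0]
contact_force: [0.4, -0.2, -0.3]
opening: 0.0512
```

>>> drive_tool(steps=[[[3.1, -1.9, 1.2, 0, 60], [3.1, -1.9, 1.2, 0, 60], [3, -1.9, 1.2, 0, 60], [0, 0, 1, 0, 60], [0, 0, 0, 0, 60]]])

```text
clock: 2.65
eef_pos: [0.4356, -0.273, 0.124]
tool_rot: [1.0, -0.003, -0.001, -0.001]
contact_force: [0.1, 0.4, 0.4]
opening: 0.0509
```

```bash
python3 d.py 435.8 -273.5 12; python3 - <<'E'
from h import *
for n in ("top","side"):
    c=eyes.camera(n); cv2.imwrite(f"pics/{n}1.png",c["image"][:,:,::-1])
im=cv2.imread("pics/side1.png"); cv2.imwrite("pics/side1c.png",cv2.resize(im[200:330,240:440],None,fx=4,fy=4))
E
```

```text
pos [ 435.6 -273.   124. ] xang -0.35 tilt [-0.0019  0.0013]
tool delta cm [ 0.04  0.07 11.2 ] open 50.9 F [0.1 0.4 0.4] t 2.65 j [-0.72  0.3  -0.29  0.98 -0.    0.86]
```

View pics/side1c.png

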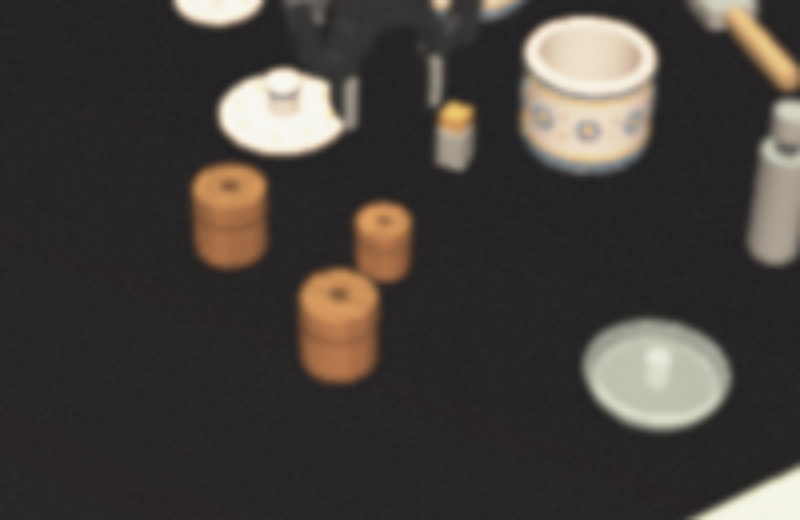

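Side view: the open fingers hover over the smallest box (about (336,260) in the full frame), with nothing in the way. Now I descend and grip.

>>> drive_tool(steps=[[[0, 0, 3, 0, 60], [0, 0, 3, 0, 60], [0, 0, 3, 0, 60], [0, 0, 1.5, 0, 60], [0, 0, 0.5, 0, 60]]])

```text
clock: 3.25
eef_pos: [0.4348, -0.2742, 0.0146]
tool_rot: [1.0, -0.004, -0.001, -0.0]
contact_force: [1.0, 0.5, 0.8]
opening: 0.0509
```

>>> drive_tool(steps=[[[0, 0, 0, 0, 60], [0, 0, 0, 0, 0], [0, 0, 0, 0, 0], [0, 0, 0, 0, 0], [0, 0, 0, 0, 0]]])

```text
clock: 3.75
eef_pos: [0.4362, -0.2746, 0.0167]
tool_rot: [1.0, -0.003, 0.001, 0.001]
contact_force: [-2.4, -0.4, 6.8]
opening: 0.0345
```

>>> drive_tool(steps=[[[0, 0, 0, 0, 0], [0, 0, 0, 0, 0], [0, 0, -1, 0, 0], [0, 0, -2, 0, 0], [0, 0, 0, 0, 0]]])

```text
clock: 4.25
eef_pos: [0.4372, -0.2749, 0.0482]
tool_rot: [1.0, -0.003, 0.002, 0.001]
contact_force: [0.2, -0.7, -1.4]
opening: 0.0341
```

```bash
python3 d.py 636 -201 170
```

```text
pos [ 437.2 -274.9   48.2] xang -0.34 tilt [ 0.0033 -0.0027]
tool delta cm [ 19.88  -7.47 -12.13] open 34.1 F [ 0.2 -0.7 -1.4] t 4.25 j [-0.72  0.37 -0.42  0.77  0.    0.86]
```

>>> drive_tool(steps=[[[0, 0, -4, 0, 0], [0, 0, -4, 0, 0], [2, -1, -4, 0, 0], [3, -1, 0, 0, 0], [3, -1, 0, 0, 0]]])

```text
clock: 4.75
eef_pos: [0.5175, -0.2443, 0.1672]
tool_rot: [1.0, -0.003, 0.001, 0.001]
contact_force: [0.4, -0.9, -0.6]
opening: 0.0342
```

>>> drive_tool(steps=[[[3, -1, 0, 0, 0], [3, -1, 0, 0, 0], [3, -1, 0, 0, 0], [2.5, -1, 0, 0, 0], [0, 0, 0, 0, 0]]])

```text
clock: 5.25
eef_pos: [0.6336, -0.2037, 0.1648]
tool_rot: [1.0, -0.002, 0.0, -0.0]
contact_force: [-1.0, -0.4, -0.9]
opening: 0.0342
```

```bash
python3 d.py 636 -201 30; python3 m.py canM b1; python3 - <<'E'
from h import *
for n in ("top","side"):
    c=eyes.camera(n); cv2.imwrite(f"pics/{n}2.png",c["image"][:,:,::-1])
im=cv2.imread("pics/side2.png"); cv2.imwrite("pics/side2c.png",cv2.resize(im[130:260,290:490],None,fx=4,fy=4))
E
```

```text
pos [ 633.6 -203.7  164.8] xang -0.22 tilt [0.0006 0.0003]
tool delta cm [ 0.23 -0.26 13.48] open 34.2 F [-1.  -0.4 -0.9] t 5.25 j [-0.43  0.53  0.2   1.24  0.    1.14]
top canM 23 [ 658.4 -169.7] 18.7 r 46 z 72.5 want 74
top b1 0
side canM 199 [ 636.6 -205.1] 49.0 r 46 z 73.2 want 74
side b1 0
```

View pics/side2c.png

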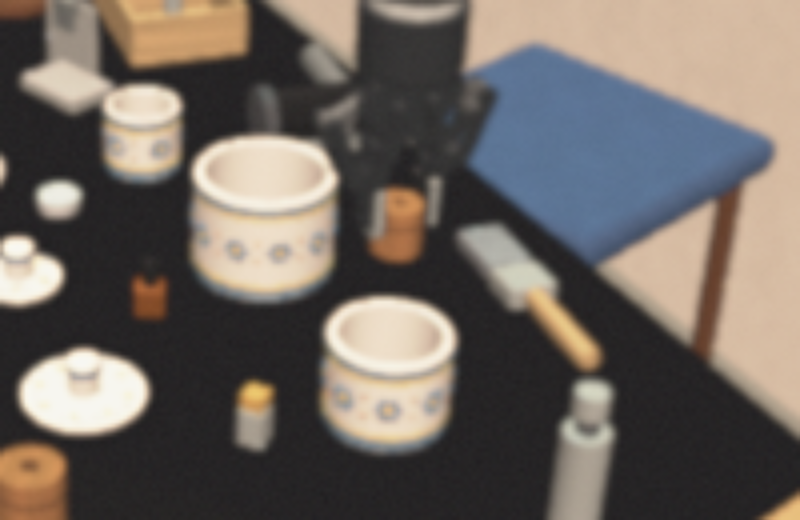

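Side view: the box is held upright between the fingers at about (390,186), and the medium canister stands at (387,222). Lowering in now.

>>> drive_tool(steps=[[[0.25, -0.3, 2, 0, 0], [0, 0, 3, 0, 0], [0, 0, 0, 0, 0]]])

```text
clock: 5.75
eef_pos: [0.6316, -0.2016, 0.1125]
tool_rot: [1.0, -0.003, -0.002, -0.001]
contact_force: [-1.1, -0.5, 0.3]
opening: 0.0345
```

```bash
python3 d.py 636 -200.5 32
```

```text
pos [ 631.6 -201.6  112.5] xang -0.38 tilt [-0.0046  0.0021]
tool delta cm [ 0.48 -0.1   8.05] open 34.5 F [-1.1 -0.5  0.3] t 5.75 j [-0.43  0.55  0.1   1.12 -0.    1.15]
```

>>> drive_tool(steps=[[[0.35, -0.1, 0, 0, 0], [0, 0, 0, 0, 0], [0, 0, 0, 0, 0]]])

```text
clock: 6.05
eef_pos: [0.638, -0.2013, 0.1167]
tool_rot: [1.0, -0.003, 0.001, 0.0]
contact_force: [-0.9, -1.0, 0.1]
opening: 0.0342
```

```bash
python3 d.py 636 -200.5 32
```

```text
pos [ 638.  -201.3  116.7] xang -0.34 tilt [ 0.0018 -0.0008]
tool delta cm [-0.21 -0.09  8.47] open 34.2 F [-0.9 -1.   0.1] t 6.05 j [-0.43  0.56  0.12  1.13 -0.    1.15]
```

>>> drive_tool(steps=[[[-0.15, -0.1, 1.5, 0, 0], [0, 0, 1.5, 0, 0], [0, 0, 1, 0, 0], [0, 0, 0, 0, 0], [0, 0, 0, 0, 0]]])

```text
clock: 6.55
eef_pos: [0.6361, -0.2001, 0.0759]
tool_rot: [1.0, -0.003, 0.0, 0.0]
contact_force: [0.4, -0.4, -0.8]
opening: 0.0338
```

>>> drive_tool(steps=[[[0, 0, 0, 0, 0], [0, 0, 1, 0, 0], [0, 0, 1, 0, 0], [0, 0, 1, 0, 0], [0, 0, 0, 0, 0]]])

```text
clock: 7.05
eef_pos: [0.6349, -0.1995, 0.0433]
tool_rot: [1.0, -0.003, -0.001, -0.001]
contact_force: [-0.6, -0.3, -0.3]
opening: 0.0344
```

>>> drive_tool(steps=[[[0, 0, 0, 0, 0], [0, 0, 0, 0, 0], [0, 0, 0, 0, 0]]])

```text
clock: 7.35
eef_pos: [0.6361, -0.2001, 0.0457]
tool_rot: [1.0, -0.003, 0.0, 0.0]
contact_force: [0.2, -0.2, -0.4]
opening: 0.0339
```

```bash
python3 d.py 636 -200.5 31
```

```text
pos [ 636.1 -200.1   45.7] xang -0.33 tilt [ 0.0006 -0.0003]
tool delta cm [-0.01  0.04  1.47] open 33.9 F [ 0.2 -0.2 -0.4] t 7.35 j [-0.43  0.6  -0.    0.96 -0.    1.15]
```

>>> drive_tool(steps=[[[0, 0, 0.6, 0, 0], [0, 0, 0.4, 0, 0], [0, 0, 0, 0, 0], [0, 0, 0.2, 0, 0], [0, 0, 0, 0, 0]]])

```text
clock: 7.85
eef_pos: [0.6358, -0.1999, 0.0331]
tool_rot: [1.0, -0.003, -0.0, -0.0]
contact_force: [0.6, -0.2, -0.1]
opening: 0.0341
```

>>> drive_tool(steps=[[[0, 0, 0.1, 0, 0], [0, 0, 0, 0, 0]]])

```text
clock: 8.05
eef_pos: [0.636, -0.2, 0.0324]
tool_rot: [1.0, -0.003, 0.0, 0.0]
contact_force: [-1.0, -1.0, 1.1]
opening: 0.0339
```

>>> drive_tool(steps=[[[0, 0, 0.1, 0, 0], [0, 0, 0, 0, 0], [0, 0, 0, 0, 46], [0, 0, 0, 0, 46], [0, 0, 0, 0, 46]]])

```text
clock: 8.55
eef_pos: [0.6353, -0.2002, 0.0319]
tool_rot: [1.0, -0.003, -0.0, 0.0]
contact_force: [-7.4, 0.4, 10.0]
opening: 0.0391
```

```bash
python3 d.py 636 -200.5 31
```

```text
pos [ 635.3 -200.2   31.9] xang -0.35 tilt [-0.0006 -0.0006]
tool delta cm [0.07 0.03 0.09] open 39.1 F [-7.4  0.4 10. ] t 8.55 j [-0.43  0.61 -0.02  0.93 -0.    1.15]
```

>>> drive_tool(steps=[[[0, 0, 0, 0, 46], [0, 0, 0, 0, 46]]])

```text
clock: 8.75
eef_pos: [0.6354, -0.2002, 0.032]
tool_rot: [1.0, -0.003, -0.0, 0.0]
contact_force: [-6.9, 0.3, 10.0]
opening: 0.039
```

```bash
python3 d.py 636 -200.5 31;python3 - <<'E'
from h import *
for n in ("top","side"):
    c=eyes.camera(n); cv2.imwrite(f"pics/{n}3.png",c["image"][:,:,::-1])
im=cv2.imread("pics/side3.png"); cv2.imwrite("pics/side3c.png",cv2.resize(im[130:260,290:490],None,fx=4,fy=4))
E
```

```text
pos [ 635.4 -200.2   32. ] xang -0.34 tilt [-0.0005 -0.0006]
tool delta cm [0.06 0.03 0.1 ] open 39.0 F [-6.9  0.3 10. ] t 8.75 j [-0.43  0.61 -0.02  0.93 -0.    1.15]
```

View pics/side3c.png

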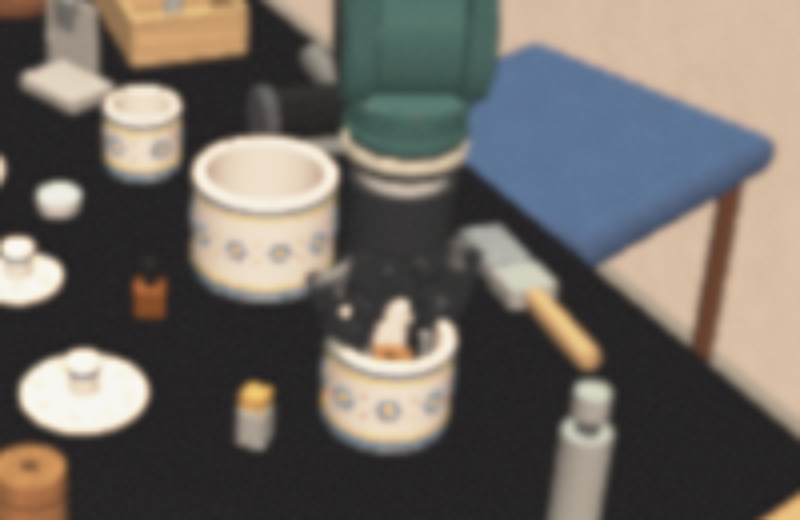

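The outer knuckles rest lightly on the rim (about 10 N up), and the box is inside. I'll lift slowly and watch.

>>> drive_tool(steps=[[[-0.1, 0, -0.3, 0, 46], [0, 0, -0.4, 0, 46], [0, 0, -0.5, 0, 46], [0, 0, -0.8, 0, 46], [0, 0, 0, 0, 46]]])

```text
clock: 9.35
eef_pos: [0.6356, -0.2002, 0.0526]
tool_rot: [1.0, -0.003, 0.001, 0.0]
contact_force: [-0.3, 0.6, 0.5]
opening: 0.0394
```

>>> drive_tool(steps=[[[0, 0, -1.5, 0, 46], [0, 0, -2, 0, 46], [0, 0, -3, 0, 46], [0, 0, -3, 0, 46], [0, 0, -3, 0, 46]]])

```text
clock: 9.85
eef_pos: [0.6348, -0.1999, 0.1775]
tool_rot: [1.0, -0.003, 0.0, -0.0]
contact_force: [0.1, -0.3, -0.5]
opening: 0.0392
```

>>> drive_tool(steps=[[[-3, -1, 0, 0, 46], [-4, -1, 0, 0, 46], [-4, -1, 0, 0, 46], [0, 0, 0, 0, 46]]])

```text
clock: 10.25
eef_pos: [0.5205, -0.1675, 0.1764]
tool_rot: [1.0, -0.003, -0.001, -0.001]
contact_force: [0.9, -0.4, -0.3]
opening: 0.0389
```

```bash
python3 d.py 433.5 -105 100; python3 m.py;python3 - <<'E'
from h import *
for n in ("top","side"):
    c=eyes.camera(n); cv2.imwrite(f"pics/{n}4.png",c["image"][:,:,::-1])
a=cv2.imread("pics/side4.png");b=cv2.imread("pics/top4.png"); cv2.imwrite("pics/4c.png",np.vstack([cv2.resize(a[180:255,310:510],None,fx=4,fy=4),cv2.resize(b[130:205,280:480],None,fx=4,fy=4)]))
E
```

```text
pos [ 520.5 -167.5  176.4] xang -0.34 tilt [-0.0026  0.0012]
tool delta cm [-8.72 -6.19  7.67] open 38.9 F [ 0.9 -0.4 -0.3] t 10.25 j [-0.46  0.32 -0.11  1.14 -0.    1.12]
top canS 119 [629.5 227.8] 34.4 r 34 z 60.4 want 62
top canL 262 [649.9  25.5] 58.4 r 58 z 88.5 want 90
top canM 64 [ 644.3 -184.3] 40.0 r 46 z 72.9 want 74
top lidL 861 [444.  263.6] 58.9 r 59 z 17.0 want 18
top lidS 274 [447.3  67.2] 34.7 r 35 z 17.0 want 18
top lidM 216 [440.5 -96.4] 44.2 r 47 z 17.1 want 18
top knobL 49 [443.6 262.7] 12.8 r 13 z 44.6 want 46
top knobS 47 [446.6  67.3] 12.5 r 13 z 44.8 want 46
top knobM 0
top b1 0
top b2 0
top b3 147 [ 370.5 -344.6] 24.0 r 23 z 50.6 want 52
side canS 55 [630.2 231.3] 36.9 r 34 z 61.5 want 62
side canL 103 [649.8  24.4] 59.7 r 58 z 89.6 want 90
side canM 199 [ 636.5 -204.2] 49.4 r 46 z 73.7 want 74
side lidL 365 [442.3 264.5] 61.9 r 59 z 18.7 want 18
side lidS 160 [448.3  66.8] 37.4 r 35 z 18.6 want 18
side lidM 397 [ 433.  -105.8] 48.3 r 47 z 18.3 want 18
side knobL 28 [441.9 261.7] 14.8 r 13 z 46.3 want 46
side knobS 31 [449.3  64.5] 13.2 r 13 z 45.6 want 46
side knobM 42 [ 430.9 -104.6] 15.7 r 13 z 45.3 want 46
side b1 0
side b2 171 [ 346.5 -213.1] 26.0 r 23 z 52.0 want 52
side b3 209 [ 370.9 -347.9] 25.6 r 23 z 51.5 want 52
```

View pics/4c.png

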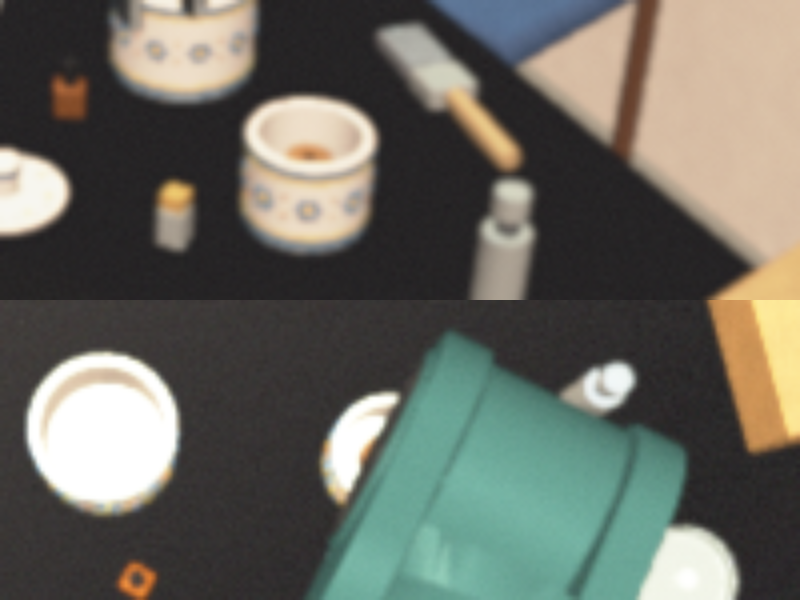

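The box stands upright in the medium canister, which has not moved. The medium lid is next, at (433,-104.7).

>>> drive_tool(steps=[[[-3, -2, 1, 0, 55], [-3, -2, 2, 0, 55], [-2.7, -2.2, 3, 0, 55], [0, 0, 3, 0, 55], [0, 0, 1.5, 0, 55]]])

```text
clock: 10.95
eef_pos: [0.4382, -0.1063, 0.0695]
tool_rot: [1.0, -0.003, -0.001, -0.0]
contact_force: [0.9, -1.2, 0.1]
opening: 0.0473
```

>>> drive_tool(steps=[[[0, 0, 0, 0, 55], [0, 0, 0, 0, 55], [0, 0, 0, 0, 55], [0, 0, 0, 0, 55]]])

```text
clock: 11.35
eef_pos: [0.4392, -0.1072, 0.072]
tool_rot: [1.0, -0.003, 0.001, 0.0]
contact_force: [1.0, 0.1, 0.9]
opening: 0.0467
```

```bash
python3 d.py 433 -104.8 22
```

```text
pos [ 439.2 -107.2   72. ] xang -0.34 tilt [ 0.0013 -0.0006]
tool delta cm [-0.63 -0.24  5.  ] open 46.7 F [1.  0.1 0.9] t 11.35 j [-0.42  0.26 -0.53  0.78  0.    1.16]
```

>>> drive_tool(steps=[[[-0.6, -0.25, 1.5, 0, 55], [0, 0, 1.5, 0, 55], [0, 0, 1, 0, 55], [0, 0, 0.5, 0, 55], [0, 0, 0, 0, 55]]])

```text
clock: 11.85
eef_pos: [0.4325, -0.1043, 0.0261]
tool_rot: [1.0, -0.003, -0.0, -0.0]
contact_force: [0.2, 0.2, 0.5]
opening: 0.0471
```

>>> drive_tool(steps=[[[0, 0, 0, 0, 55], [0, 0, 0, 0, 55], [0, 0, 0, 0, 55]]])

```text
clock: 12.15
eef_pos: [0.4327, -0.1044, 0.0267]
tool_rot: [1.0, -0.003, 0.0, 0.0]
contact_force: [0.4, 0.4, 0.3]
opening: 0.0469
```

```bash
python3 d.py 433 -104.8 22
```

```text
pos [ 432.7 -104.4   26.7] xang -0.33 tilt [ 0.0006 -0.0003]
tool delta cm [0.03 0.04 0.47] open 46.9 F [0.4 0.4 0.3] t 12.15 j [-0.42  0.3  -0.62  0.65  0.    1.16]
```

>>> drive_tool(steps=[[[0, 0, 0.4, 0, 55], [0, 0, 0, 0, 0], [0, 0, 0, 0, 0], [0, 0, 0, 0, 0], [0, 0, 0, 0, 0]]])

```text
clock: 12.65
eef_pos: [0.4324, -0.1043, 0.0224]
tool_rot: [1.0, -0.003, -0.0, -0.0]
contact_force: [-2.8, 1.0, 4.7]
opening: 0.0244
```

>>> drive_tool(steps=[[[0, 0, 0, 0, 0], [0, 0, 0, 0, 0], [0, 0, 0, 0, 0], [0, 0, 0, 0, 0], [0, 0, 0, 0, 0]]])

```text
clock: 13.15
eef_pos: [0.4324, -0.1042, 0.0223]
tool_rot: [1.0, -0.003, -0.0, -0.0]
contact_force: [-1.6, 0.7, 5.7]
opening: 0.0241
```

>>> drive_tool(steps=[[[0, 0, -1, 0, 0], [0, 0, -2, 0, 0], [0, 0, -3, 0, 0], [0, 0, -3, 0, 0], [0, 0, -3, 0, 0]]])

```text
clock: 13.65
eef_pos: [0.4322, -0.1042, 0.1441]
tool_rot: [1.0, -0.003, 0.0, 0.0]
contact_force: [1.1, -0.3, -2.0]
opening: 0.0242
```

```bash
python3 d.py 636 -200.5 140
```

```text
pos [ 432.2 -104.2  144.1] xang -0.33 tilt [ 0.0001 -0.0001]
tool delta cm [20.44  9.51  0.41] open 24.2 F [ 1.1 -0.3 -2. ] t 13.65 j [-0.42  0.18 -0.41  0.98 -0.    1.16]
```

>>> drive_tool(steps=[[[1.5, 0.7, -0.5, 0, 0], [3, 1.4, 0, 0, 0], [3, 1.4, 0, 0, 0], [3, 1.4, 0, 0, 0], [3, 1.4, 0, 0, 0]]])

```text
clock: 14.15
eef_pos: [0.5681, -0.1686, 0.1478]
tool_rot: [1.0, -0.003, 0.0, 0.0]
contact_force: [1.0, 0.1, -1.2]
opening: 0.0244
```

>>> drive_tool(steps=[[[3, 1.4, 0, 0, 0], [2.5, 1.1, 0, 0, 0], [1.4, 0.7, 0, 0, 0], [0, 0, 0, 0, 0], [0, 0, 0, 0, 0]]])

```text
clock: 14.65
eef_pos: [0.6353, -0.2002, 0.1473]
tool_rot: [1.0, -0.003, -0.0, -0.0]
contact_force: [-0.8, 0.6, -0.9]
opening: 0.0245
```

```bash
python3 d.py 636 -200.5 96; python3 - <<'E'
from h import *
c,W=cloud("side"); cv2.imwrite("pics/side5.png",c["image"][:,:,::-1])
o=manip.get_obs()["eef_pos"]
P=W.reshape(-1,3)*1000; 
a=cv2.imread("pics/side5.png"); cv2.imwrite("pics/5c.png",cv2.resize(a[130:260,290:490],None,fx=4,fy=4))
z=o[2]*1000-22.3+18
S=P[(abs(P[:,2]-z)<5)&(np.hypot(P[:,0]-o[0]*1000,P[:,1]-o[1]*1000)<60)]
print(len(S),cv2.minEnclosingCircle(S[:,:2].astype(np.float32)),np.median(S[:,2]),z)
E
```

```text
pos [ 635.3 -200.2  147.3] xang -0.33 tilt [-0.0007  0.0003]
tool delta cm [0.07 0.03 5.13] open 24.5 F [-0.8  0.6 -0.9] t 14.65 j [-0.43  0.54  0.17  1.2  -0.    1.15]
346 ((634.9683227539062, -200.36614990234375), 48.29643630981445) 143.1631467789281 143.2069366536736
```

View pics/5c.png

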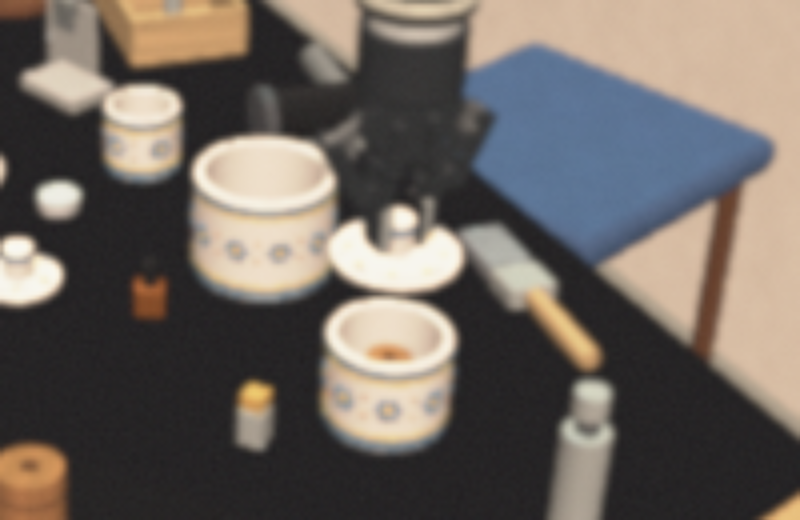

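The lid hangs level over the medium canister, with its centre measured at (635,-200). Lowering; it should be home at TCP z ≈ 0.084.

>>> drive_tool(steps=[[[0.1, 0, 1.5, 0, 0], [0, 0, 1.5, 0, 0], [0, 0, 1, 0, 0], [0, 0, 0.5, 0, 0], [0, 0, 0, 0, 0]]])

```text
clock: 15.2
eef_pos: [0.6364, -0.2002, 0.1021]
tool_rot: [1.0, -0.003, -0.0, -0.0]
contact_force: [0.3, 0.7, -1.3]
opening: 0.0242
```

>>> drive_tool(steps=[[[0, 0, 0.5, 0, 0], [0, 0, 0.4, 0, 0], [0, 0, 0.3, 0, 0], [0, 0, 0.2, 0, 0], [0, 0, 0, 0, 0]]])

```text
clock: 15.7
eef_pos: [0.6368, -0.2005, 0.088]
tool_rot: [1.0, -0.003, -0.0, -0.0]
contact_force: [0.1, -0.5, -0.9]
opening: 0.0242
```

```bash
python3 d.py 636 -200.5 84.3
```

```text
pos [ 636.8 -200.5   88. ] xang -0.34 tilt [-0.0004  0.0001]
tool delta cm [-0.08  0.    0.37] open 24.2 F [ 0.1 -0.5 -0.9] t 15.7 j [-0.43  0.57  0.06  1.06 -0.    1.15]
```

>>> drive_tool(steps=[[[0, 0, 0.2, 0, 0], [0, 0, 0.1, 0, 0], [0, 0, 0.1, 0, 0], [0, 0, 0, 0, 0], [0, 0, 0, 0, 0]]])

```text
clock: 16.2
eef_pos: [0.6369, -0.2007, 0.0846]
tool_rot: [1.0, -0.003, 0.0, 0.0]
contact_force: [-2.6, -1.1, 3.8]
opening: 0.0244
```

Light contact at z = 0.0846, which matches home. Releasing and lifting.

>>> drive_tool(steps=[[[0, 0, 0.05, 0, 0], [0, 0, 0, 0, 45], [0, 0, 0, 0, 45], [0, 0, 0, 0, 45], [0, 0, 0, 0, 45]]])

```text
clock: 16.7
eef_pos: [0.6369, -0.2004, 0.0836]
tool_rot: [1.0, -0.003, -0.0, -0.0]
contact_force: [-0.4, 0.4, -0.2]
opening: 0.0386
```

>>> drive_tool(steps=[[[0, 0, -1, 0, 45], [0, 0, -2, 0, 45], [0, 0, -3, 0, 45], [0, 0, -2, 0, 45], [-1, 0, 0, 0, 45]]])

```text
clock: 17.2
eef_pos: [0.6286, -0.201, 0.1673]
tool_rot: [1.0, -0.003, 0.002, 0.001]
contact_force: [0.3, -0.5, -0.4]
opening: 0.0387
```

>>> drive_tool(steps=[[[-2, -2.5, 0, 0, 55], [-2.5, -3.5, 0, 0, 55], [-2.5, -3.5, 0, 0, 55], [-2.5, -3.5, 0, 0, 55], [-2.5, -3.5, 0, 0, 55]]])

```text
clock: 17.7
eef_pos: [0.5068, -0.0336, 0.1645]
tool_rot: [1.0, -0.003, 0.0, 0.0]
contact_force: [0.9, 0.7, 1.0]
opening: 0.0471
```

```bash
python3 d.py 447 67 100; python3 - <<'E'
from h import *
for n in ("top","side"):
    c,W=cloud(n); cv2.imwrite(f"pics/{n}6.png",c["image"][:,:,::-1])
    P=W.reshape(-1,3)*1000
    for lo,hi,r in ((74,88,60),(96,110,25)):
        S=P[(P[:,2]>lo)&(P[:,2]<hi)&(np.hypot(P[:,0]-636,P[:,1]+200.5)<r)]
        if len(S)<8: print(n,lo,len(S)); continue
        A=np.c_[S[:,:2]-S[:,:2].mean(0),np.ones(len(S))]; pl=np.linalg.lstsq(A,S[:,2],rcond=None)[0]
        print(n,lo,len(S),cv2.minEnclosingCircle(S[:,:2].astype(np.float32)),"zmed",np.median(S[:,2]),"slope",pl[:2].round(3))
a=cv2.imread("pics/side6.png"); cv2.imwrite("pics/6c.png",cv2.resize(a[130:260,290:490],None,fx=4,fy=4))
E
```

```text
pos [506.8 -33.6 164.5] xang -0.35 tilt [ 0.0009 -0.0001]
tool delta cm [ -6.05 -10.02   6.45] open 47.1 F [0.9 0.7 1. ] t 17.7 j [-0.23  0.26 -0.23  1.07  0.    1.35]
top 74 569 ((637.2415161132812, -198.32940673828125), 47.05277633666992) zmed 79.11392610667168 slope [0.003 0.006]
top 96 56 ((637.3487548828125, -197.6304473876953), 12.73698902130127) zmed 106.21234969443871 slope [ 0.103 -0.056]
side 74 436 ((638.1187744140625, -201.65097045898438), 50.31563186645508) zmed 80.25821267676903 slope [0.018 0.022]
side 96 53 ((636.922607421875, -201.8203125), 13.566590309143066) zmed 106.18513368927812 slope [0.186 0.203]
```

View pics/6c.png

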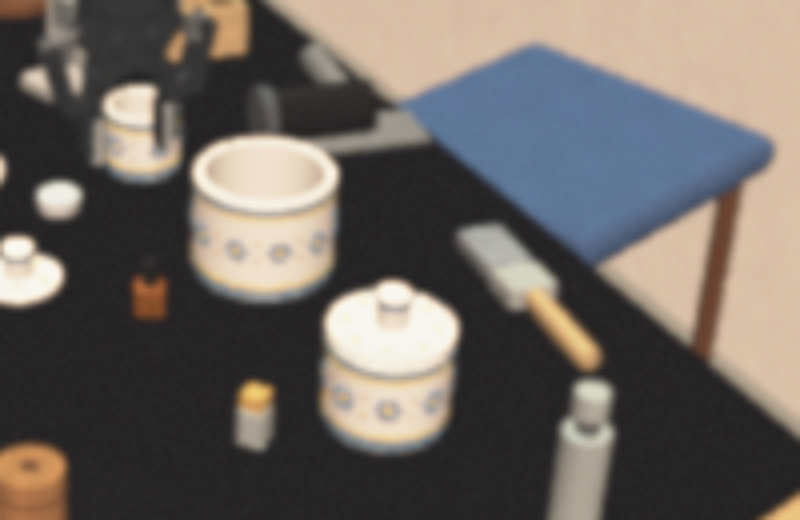

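The medium lid is home: flange top at 79–80 mm, slope about 0. The small lid is next.

>>> drive_tool(steps=[[[-1.5, -2.5, 1, 0, 55], [-1.5, -2.5, 2, 0, 55], [-1.5, -2.5, 2.5, 0, 55], [-1.5, -2.5, 2.5, 0, 55], [0, 0, 1.5, 0, 55]]])

```text
clock: 18.3
eef_pos: [0.4463, 0.0676, 0.068]
tool_rot: [1.0, -0.002, -0.001, -0.0]
contact_force: [0.0, -0.3, 0.2]
opening: 0.0471
```

>>> drive_tool(steps=[[[0, 0, 0, 0, 55], [0, 0, 0, 0, 55], [0, 0, 0, 0, 55], [0, 0, 0, 0, 55]]])

```text
clock: 18.7
eef_pos: [0.4493, 0.0652, 0.0696]
tool_rot: [1.0, -0.003, 0.001, 0.0]
contact_force: [-0.4, 0.4, -0.6]
opening: 0.0467
```

```bash
python3 d.py 447.1 67 22.5; python3 m.py lidS knobS
```

```text
pos [449.3  65.2  69.6] xang -0.38 tilt [ 0.0015 -0.0001]
tool delta cm [-0.23 -0.18  4.71] open 46.7 F [-0.4  0.4 -0.6] t 18.7 j [-0.04  0.26 -0.53  0.78  0.    1.54]
top lidS 0
top knobS 0
side lidS 154 [447.6  68.6] 36.2 r 35 z 18.5 want 18
side knobS 34 [449.   66.1] 16.0 r 13 z 45.2 want 46
```

>>> drive_tool(steps=[[[-0.2, -0.2, 1.5, 0, 55], [0, 0, 1.5, 0, 55], [0, 0, 1, 0, 55], [0, 0, 0.5, 0, 55], [0, 0, 0.2, 0, 55]]])

```text
clock: 19.3
eef_pos: [0.4465, 0.0675, 0.0216]
tool_rot: [1.0, -0.003, -0.0, -0.0]
contact_force: [-0.1, 0.0, -0.2]
opening: 0.0471
```

>>> drive_tool(steps=[[[0, 0, 0, 0, 55], [0, 0, 0, 0, 55], [0, 0, 0, 0, 55]]])

```text
clock: 19.6
eef_pos: [0.4467, 0.0676, 0.0222]
tool_rot: [1.0, -0.003, 0.0, 0.0]
contact_force: [-0.4, 1.2, -0.1]
opening: 0.0468
```

```bash
python3 d.py 447.1 67 22.5
```

```text
pos [446.7  67.6  22.2] xang -0.33 tilt [ 0.0007 -0.    ]
tool delta cm [ 0.04  0.06 -0.03] open 46.8 F [-0.4  1.2 -0.1] t 19.6 j [-0.03  0.32 -0.61  0.64 -0.    1.55]
```

>>> drive_tool(steps=[[[0, 0, 0, 0, 0], [0, 0, 0, 0, 0], [0, 0, 0, 0, 0], [0, 0, 0, 0, 0], [0, 0, 0, 0, 0]]])

```text
clock: 20.1
eef_pos: [0.4466, 0.0676, 0.0222]
tool_rot: [1.0, -0.003, 0.0, 0.0]
contact_force: [-2.2, 0.3, 7.8]
opening: 0.0242
```

>>> drive_tool(steps=[[[0, 0, 0, 0, 0], [0, 0, 0, 0, 0], [0, 0, 0, 0, 0], [0, 0, -1, 0, 0], [0, 0, -2, 0, 0]]])

```text
clock: 20.6
eef_pos: [0.4456, 0.0676, 0.0518]
tool_rot: [1.0, -0.003, -0.001, -0.0]
contact_force: [0.1, 0.2, -1.7]
opening: 0.024
```

>>> drive_tool(steps=[[[0, 0, -3, 0, 0], [0, 0, -3, 0, 0], [0, 0, -2, 0, 0], [0, 0, 0, 0, 0]]])

```text
clock: 21.0
eef_pos: [0.4478, 0.0676, 0.1345]
tool_rot: [1.0, -0.003, 0.002, 0.0]
contact_force: [0.6, -0.8, -1.7]
opening: 0.0242
```

```bash
python3 d.py 630 227.5 130
```

```text
pos [447.8  67.6 134.5] xang -0.33 tilt [ 0.0044 -0.0001]
tool delta cm [ 18.13 -16.1    0.53] open 24.2 F [ 0.6 -0.8 -1.7] t 21.0 j [-0.03  0.19 -0.42  0.95  0.    1.55]
```

>>> drive_tool(steps=[[[1.5, -1.3, 0, 0, 0], [3, -2.6, 0, 0, 0], [3, -2.6, 0, 0, 0], [3, -2.7, 0, 0, 0], [3, -2.7, 0, 0, 0]]])

```text
clock: 21.5
eef_pos: [0.5827, 0.187, 0.1308]
tool_rot: [1.0, -0.003, -0.001, 0.0]
contact_force: [0.6, -0.5, -1.5]
opening: 0.0242
```

>>> drive_tool(steps=[[[2.5, -2.3, 0, 0, 0], [2, -1.9, 0, 0, 0], [0, 0, 0, 0, 0], [0, 0, 0, 0, 0], [0, 0, 0, 0, 0]]])

```text
clock: 22.0
eef_pos: [0.6266, 0.227, 0.1313]
tool_rot: [1.0, -0.003, -0.001, 0.0]
contact_force: [-0.2, 0.0, -1.1]
opening: 0.0242
```

```bash
python3 d.py 630 227.5 88; python3 - <<'E'
from h import *
c,W=cloud("side"); cv2.imwrite("pics/side7.png",c["image"][:,:,::-1])
o=manip.get_obs()["eef_pos"]*1000
P=W.reshape(-1,3)*1000; 
a=cv2.imread("pics/side7.png"); cv2.imwrite("pics/7c.png",cv2.resize(a[100:230,240:440],None,fx=4,fy=4))
z=o[2]-22.2+18
S=P[(abs(P[:,2]-z)<5)&(np.hypot(P[:,0]-o[0],P[:,1]-o[1])<45)]
print(len(S),cv2.minEnclosingCircle(S[:,:2].astype(np.float32)),np.median(S[:,2]),z)
E
python3 m.py canS
```

```text
pos [626.6 227.  131.3] xang -0.35 tilt [-0.0012 -0.0003]
tool delta cm [ 0.34 -0.05  4.33] open 24.2 F [-0.2  0.  -1.1] t 22.0 j [ 0.23  0.55  0.14  1.16 -0.    1.8 ]
103 ((626.161865234375, 225.05670166015625), 36.17624282836914) 127.59928068181407 127.44567264283204
top canS 47 [626.7 220.4] 32.5 r 34 z 60.8 want 62
side canS 80 [631.8 225.7] 36.1 r 34 z 61.8 want 62
```

View pics/7c.png

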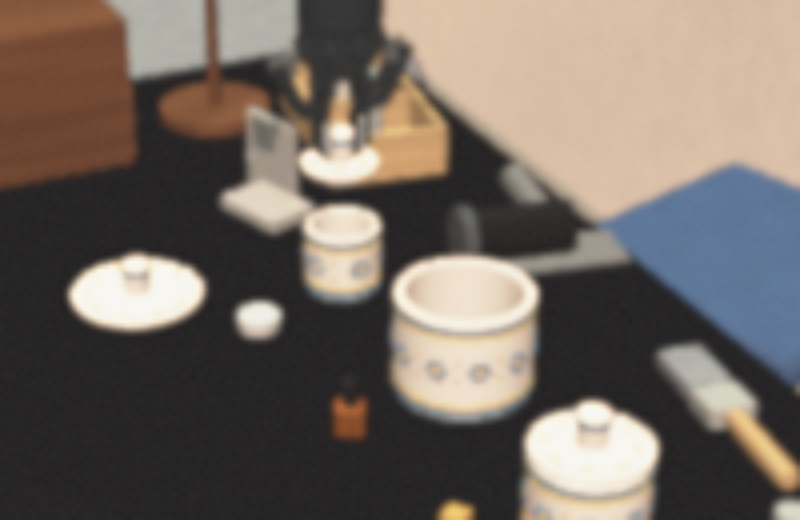

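The lid hangs level over the small canister. Home should be TCP z ≈ 0.072.

>>> drive_tool(steps=[[[0.3, 0, 1.5, 0, 0], [0, 0, 1.5, 0, 0], [0, 0, 0.8, 0, 0], [0, 0, 0.4, 0, 0], [0, 0, 0, 0, 0]]])

```text
clock: 22.65
eef_pos: [0.6302, 0.2274, 0.0897]
tool_rot: [1.0, -0.003, -0.0, 0.0]
contact_force: [0.4, -0.2, -1.8]
opening: 0.0239
```

>>> drive_tool(steps=[[[0, 0, 0, 0, 0], [0, 0, 0, 0, 0]]])

```text
clock: 22.85
eef_pos: [0.6307, 0.2276, 0.0905]
tool_rot: [1.0, -0.003, 0.0, -0.0]
contact_force: [0.1, -0.6, -0.4]
opening: 0.0241
```

```bash
python3 d.py 630 227.5 72.2
```

```text
pos [630.7 227.6  90.5] xang -0.33 tilt [0.001  0.0002]
tool delta cm [-0.07  0.01  1.83] open 24.1 F [ 0.1 -0.6 -0.4] t 22.85 j [ 0.22  0.57  0.08  1.07 -0.    1.8 ]
```

>>> drive_tool(steps=[[[0, 0, 0.5, 0, 0], [0, 0, 0.4, 0, 0], [0, 0, 0.3, 0, 0], [0, 0, 0.2, 0, 0], [0, 0, 0, 0, 0]]])

```text
clock: 23.35
eef_pos: [0.6302, 0.2275, 0.0754]
tool_rot: [1.0, -0.003, -0.0, 0.0]
contact_force: [-0.5, -1.1, -0.7]
opening: 0.0243
```

>>> drive_tool(steps=[[[0, 0, 0.2, 0, 0], [0, 0, 0.1, 0, 0], [0, 0, 0.1, 0, 0], [0, 0, 0, 0, 0], [0, 0, 0, 0, 0]]])

```text
clock: 23.85
eef_pos: [0.6305, 0.2275, 0.0723]
tool_rot: [1.0, -0.003, 0.0, -0.0]
contact_force: [-1.7, -0.1, 5.3]
opening: 0.0241
```

>>> drive_tool(steps=[[[0, 0, 0, 0, 45], [0, 0, 0, 0, 45], [0, 0, 0, 0, 45], [0, 0, 0, 0, 45], [0, 0, -1, 0, 45]]])

```text
clock: 24.35
eef_pos: [0.6297, 0.2274, 0.081]
tool_rot: [1.0, -0.003, -0.001, 0.0]
contact_force: [0.1, 0.5, -0.7]
opening: 0.0385
```

>>> drive_tool(steps=[[[0, 0, -2, 0, 45], [0, 0, -3, 0, 45], [-1, 0, -1, 0, 45], [-3, -0.5, 0, 0, 55], [-3, -0.5, 0, 0, 55]]])

```text
clock: 24.85
eef_pos: [0.5595, 0.2379, 0.1421]
tool_rot: [1.0, -0.003, 0.0, -0.0]
contact_force: [-0.3, 0.8, 0.1]
opening: 0.0471
```

>>> drive_tool(steps=[[[-3, -0.7, 0, 0, 55], [-3, -0.7, 0, 0, 55], [-3, -0.7, 1, 0, 55], [-2.5, -0.5, 2, 0, 55], [0, 0, 2, 0, 55]]])

```text
clock: 25.35
eef_pos: [0.4423, 0.265, 0.0919]
tool_rot: [1.0, -0.002, -0.0, -0.0]
contact_force: [-0.2, -0.3, -0.8]
opening: 0.0471
```

>>> drive_tool(steps=[[[0, 0, 0, 0, 55], [0, 0, 0, 0, 55], [0, 0, 0, 0, 55]]])

```text
clock: 25.65
eef_pos: [0.4465, 0.2647, 0.0927]
tool_rot: [1.0, -0.003, 0.001, -0.0]
contact_force: [-0.3, 0.6, 0.5]
opening: 0.0469
```

```bash
python3 d.py 443.8 263.3 22.5; python3 - <<'E'
from h import *
for n in ("top","side"):
    c,W=cloud(n); cv2.imwrite(f"pics/{n}8.png",c["image"][:,:,::-1])
    P=W.reshape(-1,3)*1000
    for lo,hi,r in ((62,76,50),(86,98,25)):
        S=P[(P[:,2]>lo)&(P[:,2]<hi)&(np.hypot(P[:,0]-630,P[:,1]-227.5)<r)]
        if len(S)<8: print(n,lo,len(S)); continue
        A=np.c_[S[:,:2]-S[:,:2].mean(0),np.ones(len(S))]; pl=np.linalg.lstsq(A,S[:,2],rcond=None)[0]
        print(n,lo,len(S),cv2.minEnclosingCircle(S[:,:2].astype(np.float32)),"zmed",np.median(S[:,2]),"slope",pl[:2].round(3))
a=cv2.imread("pics/side8.png"); cv2.imwrite("pics/8c.png",cv2.resize(a[100:230,240:440],None,fx=4,fy=4))
E
```

```text
pos [446.5 264.7  92.7] xang -0.36 tilt [0.0013 0.0005]
tool delta cm [-0.27  0.15  7.02] open 46.9 F [-0.3  0.6  0.5] t 25.65 j [ 0.38  0.34 -0.34  0.9  -0.    1.96]
top 62 301 ((630.8024291992188, 227.15603637695312), 34.70609664916992) zmed 66.86373092342662 slope [-0.001  0.001]
top 86 51 ((630.9564208984375, 226.23129272460938), 12.945782661437988) zmed 94.15411908516897 slope [0.061 0.098]
side 62 131 ((630.4894409179688, 226.72891235351562), 38.318599700927734) zmed 68.76529425162576 slope [0.007 0.006]
side 86 34 ((630.2444458007812, 225.10195922851562), 16.74599266052246) zmed 93.53658920921211 slope [-0.005  0.218]
```

View pics/8c.png

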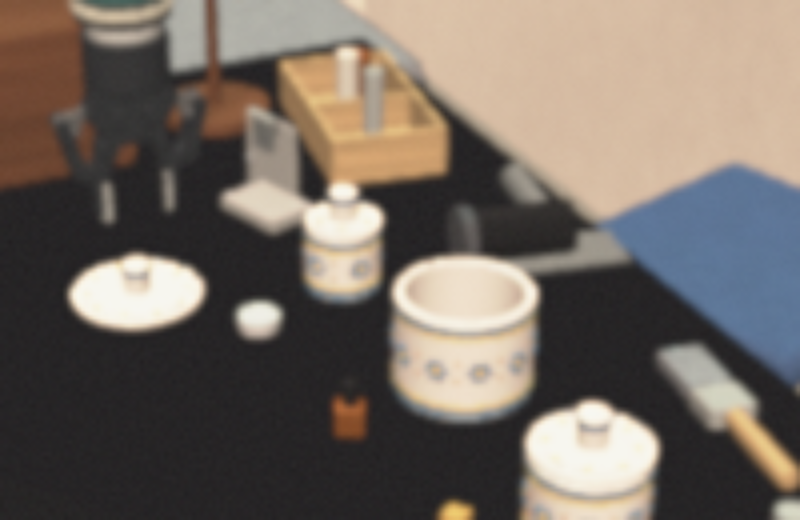

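The small lid is home and level (flange top ≈ 67–69 mm). Now the large lid.

>>> drive_tool(steps=[[[-0.2, 0.15, 2, 0, 55], [0, 0, 2, 0, 55], [0, 0, 1.5, 0, 55], [0, 0, 1, 0, 55], [0, 0, 0.4, 0, 55]]])

```text
clock: 26.25
eef_pos: [0.4436, 0.263, 0.0223]
tool_rot: [1.0, -0.003, -0.0, 0.0]
contact_force: [-0.0, 0.4, 0.2]
opening: 0.0469
```

>>> drive_tool(steps=[[[0, 0, 0, 0, 55], [0, 0, 0, 0, 55], [0, 0, 0, 0, 55]]])

```text
clock: 26.55
eef_pos: [0.444, 0.2633, 0.0234]
tool_rot: [1.0, -0.003, 0.0, -0.0]
contact_force: [0.7, 0.6, -0.2]
opening: 0.0472
```

```bash
python3 d.py 443.8 263.3 22.5
```

```text
pos [444.  263.3  23.4] xang -0.34 tilt [0.0009 0.0004]
tool delta cm [-0.02 -0.    0.09] open 47.2 F [ 0.7  0.6 -0.2] t 26.55 j [ 0.38  0.4  -0.45  0.71  0.    1.95]
```

>>> drive_tool(steps=[[[0, 0, 0.1, 0, 55], [0, 0, 0, 0, 0], [0, 0, 0, 0, 0], [0, 0, 0, 0, 0], [0, 0, 0, 0, 0]]])

```text
clock: 27.05
eef_pos: [0.4436, 0.2632, 0.0222]
tool_rot: [1.0, -0.003, 0.0, -0.0]
contact_force: [-2.0, -1.7, 6.7]
opening: 0.0244
```

>>> drive_tool(steps=[[[0, 0, 0, 0, 0], [0, 0, 0, 0, 0], [0, 0, 0, 0, 0], [0, 0, -1, 0, 0], [0, 0, -2, 0, 0]]])

```text
clock: 27.55
eef_pos: [0.4427, 0.2628, 0.0516]
tool_rot: [1.0, -0.003, -0.001, 0.0]
contact_force: [-0.6, 0.6, -1.6]
opening: 0.0242
```

>>> drive_tool(steps=[[[0, 0, -3, 0, 0], [0, 0, -4, 0, 0], [0, 0, -4, 0, 0], [0, 0, -1, 0, 0], [0, 0, 0, 0, 0]]])

```text
clock: 28.05
eef_pos: [0.4442, 0.2634, 0.1734]
tool_rot: [1.0, -0.003, 0.001, -0.001]
contact_force: [0.2, 0.6, -2.4]
opening: 0.0239
```

```bash
python3 d.py 650 25.3 165
```

```text
pos [444.2 263.4 173.4] xang -0.33 tilt [0.0027 0.001 ]
tool delta cm [20.71 23.69  0.87] open 23.9 F [ 0.2  0.6 -2.4] t 28.05 j [ 0.38  0.27 -0.2   1.1  -0.    1.95]
```

>>> drive_tool(steps=[[[1.2, 1.4, 0, 0, 0], [2.5, 2.8, 0, 0, 0], [2.5, 2.9, 0, 0, 0], [2.5, 2.9, 0, 0, 0], [2.5, 2.9, 0, 0, 0]]])

```text
clock: 28.55
eef_pos: [0.5549, 0.1321, 0.1701]
tool_rot: [1.0, -0.003, -0.001, 0.0]
contact_force: [-0.1, 0.5, -1.6]
opening: 0.0242
```

>>> drive_tool(steps=[[[2.5, 2.9, 0, 0, 0], [2.5, 2.9, 0, 0, 0], [2.5, 2.8, 0, 0, 0], [2, 2.2, 0, 0, 0], [0, 0, 0, 0, 0]]])

```text
clock: 29.05
eef_pos: [0.6505, 0.0221, 0.1691]
tool_rot: [1.0, -0.004, -0.001, 0.0]
contact_force: [-1.4, 1.0, -1.8]
opening: 0.024
```

>>> drive_tool(steps=[[[0, 0, 0, 0, 0], [0, 0, 0, 0, 0], [0, 0, 0, 0, 0]]])

```text
clock: 29.35
eef_pos: [0.6485, 0.0257, 0.1715]
tool_rot: [1.0, -0.002, -0.0, -0.0]
contact_force: [0.5, -0.7, -2.0]
opening: 0.0243
```

```bash
python3 d.py 650 25.3 116; python3 - <<'E'
from h import *
c,W=cloud("side"); cv2.imwrite("pics/side9.png",c["image"][:,:,::-1])
o=manip.get_obs()["eef_pos"]*1000
P=W.reshape(-1,3)*1000; 
a=cv2.imread("pics/side9.png"); cv2.imwrite("pics/9c.png",cv2.resize(a[100:230,260:460],None,fx=4,fy=4))
z=o[2]-22.2+18
S=P[(abs(P[:,2]-z)<5)&(np.hypot(P[:,0]-o[0],P[:,1]-o[1])<70)]
print(len(S),cv2.minEnclosingCircle(S[:,:2].astype(np.float32)),np.median(S[:,2]),z)
E
python3 m.py canL
```

```text
pos [648.5  25.7 171.5] xang -0.28 tilt [-0.0007  0.0002]
tool delta cm [0.15 0.04 5.55] open 24.3 F [ 0.5 -0.7 -2. ] t 29.35 j [-0.09  0.5   0.16  1.24  0.    1.49]
395 ((648.162353515625, 24.80912208557129), 60.37880325317383) 168.1457925339325 167.55046946485552
top canL 9 [636.  -29.2] 11.4 r 58 z 89.4 want 90
side canL 209 [650.5  24.3] 62.5 r 58 z 89.2 want 90
```

View pics/9c.png

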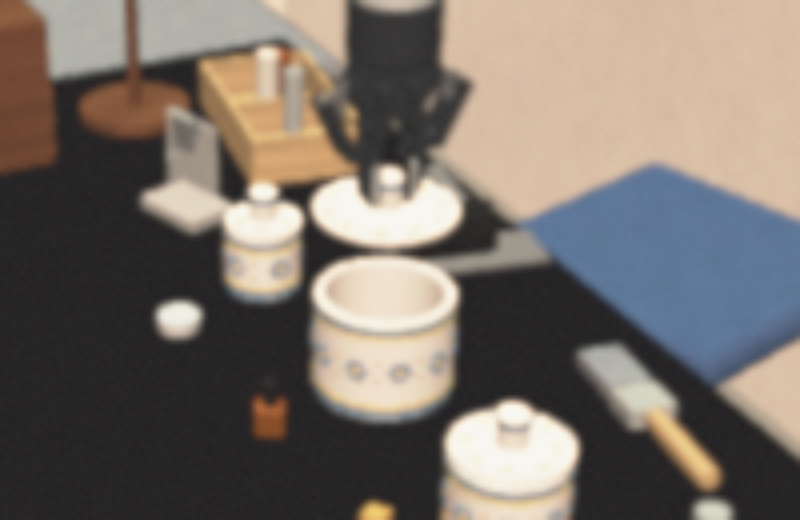

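The lid is level over the large canister. Home should be TCP z ≈ 0.100.

>>> drive_tool(steps=[[[0.15, 0.05, 2, 0, 0], [0, 0, 2, 0, 0], [0, 0, 1, 0, 0], [0, 0, 0.4, 0, 0], [0, 0, 0, 0, 0]]])

```text
clock: 30.0
eef_pos: [0.6506, 0.0245, 0.1179]
tool_rot: [1.0, -0.003, -0.0, 0.0]
contact_force: [-0.1, 0.4, -1.6]
opening: 0.0241
```

>>> drive_tool(steps=[[[0, 0, 0, 0, 0], [0, 0, 0, 0, 0], [0, 0, 0, 0, 0]]])

```text
clock: 30.3
eef_pos: [0.6509, 0.0244, 0.1183]
tool_rot: [1.0, -0.003, 0.0, 0.0]
contact_force: [0.3, 0.5, -2.2]
opening: 0.0241
```

```bash
python3 d.py 650 25.3 100.2
```

```text
pos [650.9  24.4 118.3] xang -0.34 tilt [ 0.0008 -0.0001]
tool delta cm [-0.1  -0.09  1.81] open 24.1 F [ 0.3  0.5 -2.2] t 30.3 j [-0.09  0.53  0.07  1.11 -0.    1.49]
```

>>> drive_tool(steps=[[[-0.1, -0.1, 0.5, 0, 0], [0, 0, 0.4, 0, 0], [0, 0, 0.3, 0, 0], [0, 0, 0.2, 0, 0], [0, 0, 0, 0, 0]]])

```text
clock: 30.8
eef_pos: [0.6495, 0.0254, 0.1034]
tool_rot: [1.0, -0.003, -0.0, -0.0]
contact_force: [0.2, 0.6, -1.8]
opening: 0.0241
```

>>> drive_tool(steps=[[[0, 0, 0.2, 0, 0], [0, 0, 0.1, 0, 0], [0, 0, 0.1, 0, 0], [0, 0, 0, 0, 0], [0, 0, 0, 0, 0]]])

```text
clock: 31.3
eef_pos: [0.6498, 0.0254, 0.1002]
tool_rot: [1.0, -0.003, 0.0, 0.0]
contact_force: [-1.8, -0.4, 5.6]
opening: 0.0243
```

>>> drive_tool(steps=[[[0, 0, 0, 0, 45], [0, 0, 0, 0, 45], [0, 0, 0, 0, 45], [0, 0, 0, 0, 45], [0, 0, -1, 0, 45]]])

```text
clock: 31.8
eef_pos: [0.6491, 0.0255, 0.109]
tool_rot: [1.0, -0.003, -0.001, -0.0]
contact_force: [-0.0, 0.6, 0.3]
opening: 0.0385
```

>>> drive_tool(steps=[[[0, 0, -2, 0, 45], [0, 0, -3, 0, 45], [-2, 0, -2, 0, 45], [-4, 0, -1, 0, 45], [-4, 0, 0, 0, 45]]])

```text
clock: 32.3
eef_pos: [0.5495, 0.0259, 0.1916]
tool_rot: [1.0, -0.003, 0.001, 0.0]
contact_force: [0.1, 0.3, 0.3]
opening: 0.0385
```

>>> drive_tool(steps=[[[-4, 0, 0, 0, 45], [-4, 0, 0, 0, 45], [-4, 0, 0, 0, 45], [-4, 0, 0, 0, 45], [-2, 0, 0, 0, 45]]])

```text
clock: 32.8
eef_pos: [0.3669, 0.0273, 0.1905]
tool_rot: [1.0, -0.003, 0.0, 0.0]
contact_force: [-0.1, 0.2, 0.5]
opening: 0.0383
```

>>> drive_tool(steps=[[[0, 0, 0, 0, 45], [0, 0, 0, 0, 45], [0, 0, 0, 0, 45]]])

```text
clock: 33.1
eef_pos: [0.3708, 0.0269, 0.1901]
tool_rot: [1.0, -0.003, 0.0, 0.0]
contact_force: [0.1, 0.7, 0.3]
opening: 0.0385
```

```bash
python3 d.py 650 25.3 100.2; python3 - <<'E'
from h import *
for n in ("top","side"):
    c,W=cloud(n); cv2.imwrite(f"pics/{n}10.png",c["image"][:,:,::-1])
    P=W.reshape(-1,3)*1000
    for nm,x,y,H,r in (("S",630,227.5,62,45),("M",636,-200.5,74,57),("L",650,25.3,90,70)):
        near=np.hypot(P[:,0]-x,P[:,1]-y)
        S=P[(abs(P[:,2]-H-5)<6)&(near<r)]
        k=P[(abs(P[:,2]-H-34)<4)&(near<20)]
        A=np.c_[S[:,:2]-S[:,:2].mean(0),np.ones(len(S))]; pl=np.linalg.lstsq(A,S[:,2],rcond=None)[0]
        print(n,nm,len(S),np.round(cv2.minEnclosingCircle(S[:,:2].astype(np.float32))[0],1),"zmed",np.median(S[:,2]).round(1),"want",H+6,"slope",pl[:2].round(3),"knob",np.median(k,0).round(1))
    for nm,x,y,zl in (("atom",686.4,-369.5,110),("tray",540.3,-454.2,20),("photo",617.1,392.9,105)):
        k=P[(P[:,2]>zl)&(P[:,2]<zl+15)&(np.hypot(P[:,0]-x,P[:,1]-y)<35)]
        print(n,nm,len(k),np.median(k,0).round(1) if len(k) else '')
E
```

```text
pos [370.8  26.9 190.1] xang -0.34 tilt [ 0.0009 -0.0001]
tool delta cm [27.91 -0.    9.02] open 38.5 F [0.1 0.7 0.3] t 33.1 j [-0.15  0.02 -0.46  1.09  0.    1.43]
top S 299 [630.8 227.1] zmed 67.2 want 68 slope [0.005 0.   ] knob [630.8 227.4  94.6]
top M 598 [ 636.9 -198.1] zmed 79.1 want 80 slope [0.007 0.012] knob [ 639.4 -199.3  106.7]
top L 1025 [650.9  26.4] zmed 94.8 want 96 slope [ 0.005 -0.001] knob [649.7  26.2 122.7]
top atom 44 [ 686.9 -369.6  115.5]
top tray 21 [ 539.8 -453.    26.2]
top photo 20 [617.9 389.4 107.1]
side S 128 [627.8 229.2] zmed 68.5 want 68 slope [0.033 0.03 ] knob [631.8 222.5  96.1]
side M 434 [ 636.5 -202.4] zmed 80.2 want 80 slope [0.015 0.02 ] knob [ 637.2 -202.   107.6]
side L 477 [648.9  24.8] zmed 96.5 want 96 slope [0.01  0.014] knob [649.6  23.9 123.8]
side atom 52 [ 684.7 -373.4  116.1]
side tray 34 [ 537.8 -457.9   28. ]
side photo 12 [620.8 388.7 107.1]
```

View pics/side10.png

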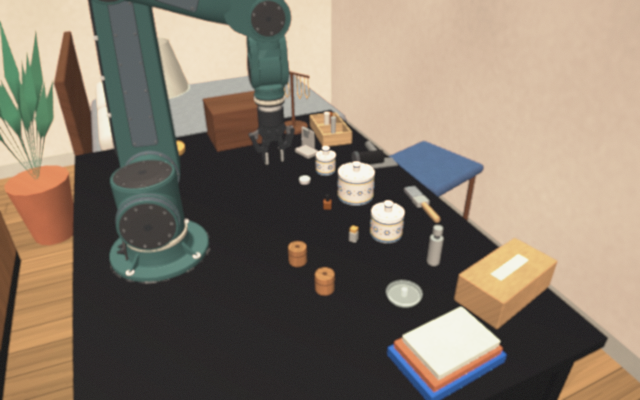

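View pics/top10.png

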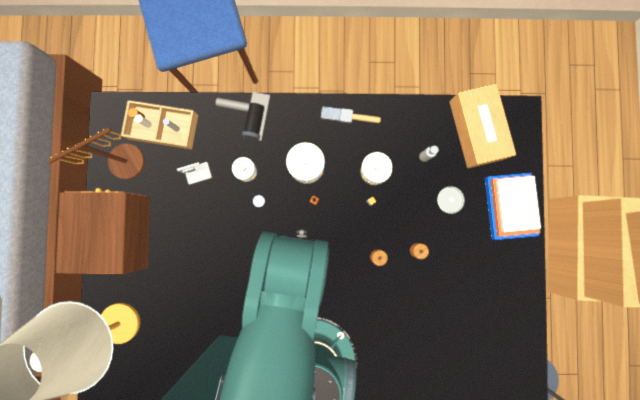

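All three canisters are closed and level at (244,169), (306,162) and (376,168) in the top view. The atomizer, photo stand and tray are where they were, and the arm is clear.

```bash
python3 -c "
from rig import manip
print(manip.finish_job())"
```

```text
the job is handed in; nothing more can be done
None
```

The job is done and handed in at about 33 s. The smallest ring box stands upright in the medium canister, and all three canisters are closed with their own lids.

- **Lids:** flange tops read 67–69, 79–80 and 95–97 mm for small, medium and large, against 68, 80 and 96 mm expected when home. The top camera showed slopes of about 0.01 or less. The side camera gave up to 0.03 on the small lid, which I put down to noisy depth readings because the heights agree.
- **Canisters and bystanders:** the canisters are within about 2 mm of where they started. The atomizer, photo stand and ring tray read within about 4 mm of their first positions, which is measurement noise, and they were never approached.
- **Contact:** the largest force I saw was about 12 N, when the finger knuckles rested lightly on the medium rim while I released the box. The canister did not move.

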